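# Check a column cap's blind bore on the depth probe and hold it hole-up

## Task

Take the blue column cap off its cradle, find which end has the blind hole, and slide that end over the steel depth probe until the probe touches the bottom of the bore and is gently pushed back about 5 mm. Then draw the cap off, turn it so that the hole faces straight up, and finish while still holding it in the gripper like that, still, about 25 cm above the bench and clear of everything. Leave the other things on the bench where they are.

Things in the scene. Friction and masses are not known exactly. Their poses are not given: they have to be found in the camera images.
- cap_center (a point): centre of the blue cap, a cylinder 36 mm across, 60 mm long, white band near each end, 50-100 g, lying level on the cradle at the start. The point is on the axis, half-way along. x runs along the axis to the end with the blind hole (20 mm wide, 26 mm deep: its floor is 4 mm from the centre); the other end is flat, and the cap is solid from there to the hole's floor. Roll about x may be any.
- cradle_mid (a point): fixed cradle: post and grey V saddle 24 mm wide, narrower than the cap, so fingers can pass down both free sides of it; foot 110 x 80 x 12 mm. The point is where the cap's centre rests, 85 mm above the bench; x lies along the cap. A thin lip stands 3 mm beyond each cap end, up to 93 mm above the bench: lift the cap straight up 35 mm before moving it sideways.
- probe_tip (a point): tip of the depth probe: level steel rod 8 mm thick, 60 mm free length, 115 mm above the bench, from a grey housing 16 mm wide and high on a fixed stand (dark red foot 100 x 70 x 14 mm). x points along the rod out of its free end, away from the robot: the cap goes on towards -x, hole facing -x. Bottomed, the cap's centre is 4 mm beyond the tip. The point moves with the rod.
- probe (a joint): how far the spring-loaded rod has been pushed back into its housing, m: 0 free, 0.012 at its hard stop. It takes about 1.5 N to start and 2.8 N at 5 mm.
- wash_bottle: white plastic squeeze bottle with a thin spout, 66 mm across, 215 mm tall; origin at the centre of its underside. Bystander.
- foil_bottle: clear glass bottle with a foil top, 80 mm across, 158 mm tall; origin at the centre of its underside. Bystander.
- beaker: open glass beaker, 70 mm across, 85 mm tall; origin at the centre of its underside. Bystander.
- spanner: steel wrench 150 mm long, lying flat; origin about its middle. Bystander.
- plug: small green stepped stopper, 40 mm across, 26 mm tall; origin at the centre of its underside. Bystander.
- vial_rack: white block 70 x 140 x 30 mm with ten small amber vials standing 21 mm out of it; origin at the centre of its underside. Bystander.
Not all that is in view belongs to the job. What is shaped like the part that bears cradle_mid but turquoise or yellow is not meant.

How it is judged:
By the outcome, as a careful person would: the job done as asked, in the order asked, and still so for the second after the job is handed in, while the arm keeps its last pose, push and grip.
It also fails if it takes over 45 s, if anything falls off the work surface, if the arm or the gripper's body presses on something with over 40 N, if the wrist force passes 120 N, or if a joint passes its speed limit or range.

## Robot

A 7-joint arm with a two-finger parallel gripper is mounted at the origin on the work surface. World frame = base frame: x ahead of the robot, y to its left, z up, the work surface at z = 0. Lengths are in m, angles in rad, forces in N, time in s.
With the tool pointing down it reaches from about 0.35 to 0.775 m from the base axis. Payload 3.1 kg.
Tool frame: the origin (TCP) lies midway between the tips of the shut fingers; the grasp point (between the pads) lies 19 mm behind it; z points along the fingers, x is the direction in which the jaws open and shut, and the axes are right-handed (so a half turn about z gives the same grasp; the last joint's range is limited). The gripper opens to 85 mm and grips with 20 to 120 N. Pads are 22 mm wide; open, the fingers measure 114 mm over their backs; the gripper's body (76 mm by 85 mm) begins 54 mm behind the grasp point. The pads swing forward as they close: fully open they stand 13 mm farther back than shut.
Start: joints at [-1.17, 0.311, 0.014, 1.512, -0.004, 1.319, -0.027], TCP at [0.236, 0.497, 0.231] pointing down, gripper open.
Joint ranges: [-2.7, 2.7], [-0.3, 1.91], [-1.27, 1.3], [0.12, 2.57], [-1.44, 4.58], [0.2, 2.03], [-3.05, 3.05]. Speed limits (rad/s): [2.79, 2.79, 3.14, 3.14, 3.14, 3.14, 3.14].

## Interface

Orientations are given as a unit quaternion [x, y, z, w].
In Python, from cell import manip, vision gives the robot as it stands.
- The arm moves only by the shell command python3 -m jog 'ROWS' [FORCE]. ROWS is JSON, a list of rows, each a list of 3 entries, a list of its own where there are three numbers: the shift along the tool's x, y, z in units of 40 cm (1.0 is 40 cm), then the turn about the tool's z in units of 90 degrees (1.0 is 90 degrees), then the opening, from 0 (shut) to 1 (fully open). A call has 1 to 20 rows; each row is the pose to reach, as a shift and turn from the pose measured when the call began, along the tool's axes at that moment; what a row does not reach only later rows make up. A row lasts 1/12 s, in which the tool goes at most 41.7 mm and 7.16 degrees, less where a joint would pass 70% of its speed; a pose out of reach is approached as far as the arm can. A call with a number of a shift or a turn outside -1 to 1 is refused whole. A call with a gripper value outside its range is refused whole. The fingers move at their own pace and stop on an object; FORCE is the grip in N (left out, the last holds). Time passes only in rows, so rows that repeat a pose let the fingers close. It gives the time, the measured TCP pose, the force and the opening at its end, in the units of the state.
- manip.state(): the state, without advancing time (a new reading comes with each control period).
- vision.grab_frame(name): name is "side" or "top"; returns the picture (420x560x3 uint8, blue, green, red); there is no depth.
- vision.calibration(name): a dict with "mtx" (3x3 intrinsics, pixels), "R" (3x3) and "t" (3): a world point X has camera coordinates R X + t. Camera axes: x right, y down, z forward; pixel columns grow to the right and rows downward; lengths in m; the calibration is good to about 2 mm. A picture is of the moment at which its call begins. calibration takes no time and is no camera call.
- manip.close_job(): hands the job in, once; it reports no verdict.
The state is a dict: "clock": time; "joints": joint angles; "joint_velocities": joint speeds; "tau": joint torques, N m; "eef_pos": TCP position; "orientation": TCP orientation; "contact_force": force on the tool from outside, world axes, zero at the start; "wrist_torque": the same for the moment, N m; "opening": opening from 0.0 (shut) to 1.0 (fully open).
Only numpy, scipy, OpenCV 4.12 (cv2) and the standard library are available. Lean on these libraries where they do the work, as an engineer would, in place of code of your own. Each camera call takes 0.05 s, during which the arm holds its last target. There are 200 camera calls.

## Working session

There is one attempt and no reset: what is moved stays moved. The work goes in short steps, Python scripts to look and compute and a shell command to move; the robot and the scene stay as the last step left them, time stands still between calls to the robot, and variables do not carry over. Pictures are saved under pics/ and viewed, about 8 in all and at most 12, crops included, and the job is handed in when it is done.

```bash
ls; mkdir -p pics
python3 - <<'E'
from cell import manip, vision
import cv2, numpy as np
for n in("side","top"):
    f=vision.grab_frame(n); cv2.imwrite(f"pics/{n}0.png",f)
    c=vision.calibration(n); R=np.array(c["R"]);t=np.array(c["t"]); print(n,c["mtx"],R.tolist(),"cam",-R.T@t)
print(manip.state())
E
```

```text
pics
side [[519.04714508   0.         287.69445448]
 [  0.         519.04714508 208.77896906]
 [  0.           0.           1.        ]] [[0.8352863707256444, -0.5497956013171998, 0.0046341830175138845], [-0.357414497888824, -0.5493742551703593, -0.7552766410096985], [0.41779367584833194, 0.6292159601665169, -0.6553897465576245]] cam [ 0.06896574 -0.82466671  0.95412612]
top [[517.64727589   0.         282.93117897]
 [  0.         517.64727589 202.44081488]
 [  0.           0.           1.        ]] [[-0.015005827104447025, -0.9998871937981433, -0.0006517909063983475], [-0.9953493447734826, 0.014999754142252615, -0.09515613083071027], [0.095155173332356, -0.000779136795560879, -0.9954621469116457]] cam [ 0.47044215 -0.01447265  1.59760434]
{'clock': 0.1, 'joints': array([-1.1697071 ,  0.31162915,  0.01398066,  1.51294463, -0.0044148 ,
        1.31921075, -0.02719842]), 'joint_velocities': array([ 1.97889785e-03, -1.49599951e-03, -1.73740905e-03, -2.27302958e-03,
        3.92507279e-04,  4.04660829e-06,  9.55610761e-04]), 'tau': array([ 8.80201987e-04, -3.80858660e+01,  1.46807386e-01, -2.31241715e+01,
        1.23459400e-02,  8.18194676e-03,  5.40926663e-06]), 'eef_pos': array([0.23534026, 0.49635444, 0.23031941]), 'orientation': array([ 8.45098234e-01,  5.34609959e-01, -8.93437635e-04,  6.07674001e-04]), 'contact_force': array([-1.15497346, -0.02672044, -1.17971158]), 'wrist_torque': array([0.02819468, 0.06463728, 0.00444566]), 'opening': 1.0007259169451403}
```

View pics/top0.png

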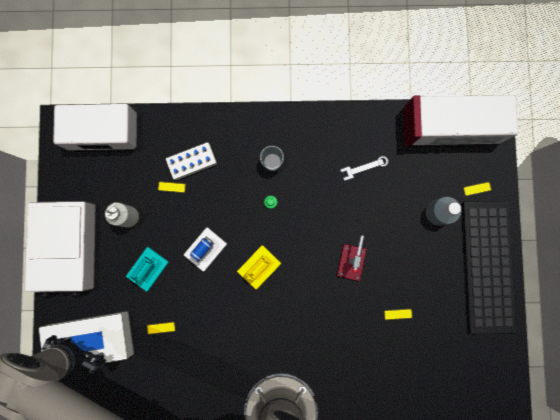

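View pics/side0.png

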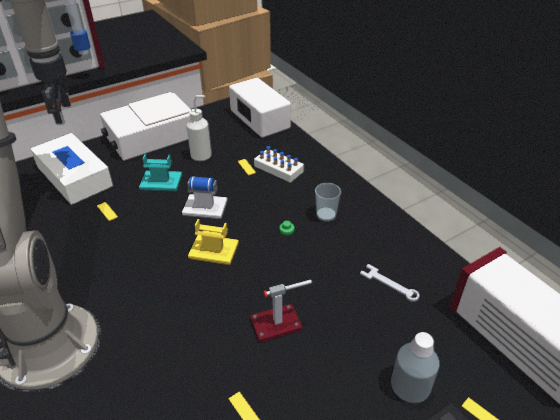

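Candidates for the job's cradle:
- Turquoise: top (147,269), side (160,172). Empty decoy.
- Yellow: top (259,267), side (213,243). Empty decoy.
- White/grey: top (205,248), side (203,195). It carries the blue cap, so this is the one meant.

The blue patch on the white box at top (85,340) is equipment. The probe is at top (355,260), side (280,300). Next I'll enlarge and measure.

```bash
cat > h.py <<'E'
import cv2, numpy as np
from cell import manip, vision
def cal(n):
    c=vision.calibration(n); return np.array(c["mtx"]),np.array(c["R"]),np.array(c["t"])
def ray(n,uv):
    K,R,t=cal(n); d=R.T@np.linalg.solve(K,[*uv,1.]); return -R.T@t,d/np.linalg.norm(d)
def onz(n,uv,z):
    o,d=ray(n,uv); return o+d*(z-o[2])/d[2]
def tri(a,b):
    (o,d),(p,e)=ray("top",a),ray("side",b)
    s=np.linalg.lstsq(np.c_[d,-e],p-o,rcond=None)[0]; A,B=o+s[0]*d,p+s[1]*e
    return (A+B)/2,np.linalg.norm(A-B)
def proj(n,X):
    K,R,t=cal(n); x=K@(R@np.array(X)+t); return x[:2]/x[2]
def crop(f,x,y,w,h,s): return cv2.resize(f[y:y+h,x:x+w],None,fx=s,fy=s,interpolation=cv2.INTER_CUBIC)
E
python3 - <<'E'
from h import *
T=cv2.imread("pics/top0.png");S=cv2.imread("pics/side0.png")
a=crop(T,175,215,66,50,6);b=crop(S,170,165,66,50,6);c=crop(T,325,228,66,50,6);d=crop(S,255,270,66,50,6)
cv2.imwrite("pics/c1.png",np.vstack([np.hstack([a,b]),np.hstack([c,d])]))
for n,f,(x,y,w,h) in(("top",T,(175,215,66,60)),("side",S,(170,160,66,60))):
    hsv=cv2.cvtColor(f,cv2.COLOR_BGR2HSV)[y:y+h,x:x+w]
    m=cv2.inRange(hsv,(105,120,50),(130,255,255)); p=cv2.findNonZero(m)+[x,y]
    r=cv2.minAreaRect(p.astype(np.float32)); print(n,"blue",r,len(p)); bx=cv2.boxPoints(r)
    for q in bx: print(q,onz(n,q,.09).round(4))
    print(onz(n,r[0],.1).round(4), onz(n,r[0],.085).round(4))
E
```

```text
top blue ((200.71310424804688, 249.34425354003906), (11.26724624633789, 21.638233184814453), 39.80556869506836) 201
[189.45901 254.04918] [0.4684 0.2575 0.09  ]
[203.31146 237.42622] [0.5159 0.2173 0.09  ]
[211.9672  244.63933] [0.4946 0.1922 0.09  ]
[198.11475 261.26227] [0.4472 0.2324 0.09  ]
[0.4814 0.2233 0.1   ] [0.4815 0.2257 0.085 ]
side blue ((200.8275909423828, 183.0689697265625), (24.08319091796875, 13.287277221679688), 4.763641834259033) 271
[188.27586 188.68967] [0.4433 0.2169 0.09  ]
[189.37932 175.44827] [0.4707 0.2682 0.09  ]
[213.37932 177.44827] [0.5216 0.2244 0.09  ]
[212.27586 190.68967] [0.4928 0.1746 0.09  ]
[0.4772 0.2085 0.1   ] [0.4843 0.2266 0.085 ]
```

View pics/c1.png

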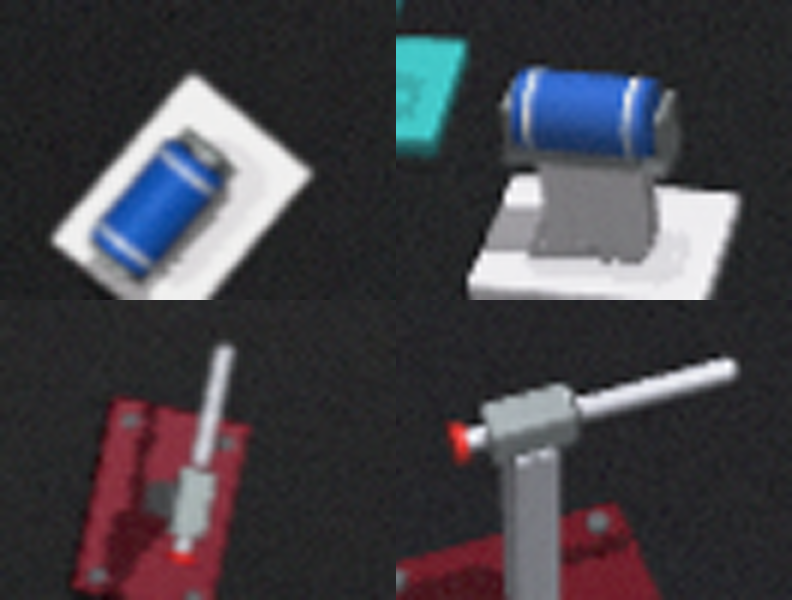

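The crops confirm it: the blue cap lies in the grey cradle on the white foot, centred at top about (201,249). No hole is visible, because the lips hide both ends. The probe rod tip is at top about (362.5,236) and side about (311.5,281.5). Next I'll measure the foot for cradle yaw and the rod line.

Run:
```python
from h import *
T=cv2.imread("pics/top0.png");S=cv2.imread("pics/side0.png")
def ang(a,b): return np.degrees(np.arctan2(b[1]-a[1],b[0]-a[0])).round(2)
# foot
g=T[220:280,175:240].astype(int); m=((g.min(2)>150)).astype(np.uint8)*255
m=cv2.morphologyEx(m,cv2.MORPH_OPEN,np.ones((2,2)))
r=cv2.minAreaRect((cv2.findNonZero(m)+[175,220]).astype(np.float32)); B=[onz("top",q,.012) for q in cv2.boxPoints(r)]
print("foot",r,np.mean(B,0).round(4),[np.linalg.norm(B[i]-B[i-1]).round(4) for i in range(4)],[ang(B[i-1],B[i]) for i in range(4)])
# cap axis
a,b=onz("top",(207.64,241.03),.085),onz("top",(193.79,257.66),.085); print("cap",a,b,(a+b)/2,ang(b,a))
# rod
for n,f,(x,y,w,h),th in(("top",T,(350,230,20,24),110),("side",S,(288,276,28,18),130)):
    g=f[y:y+h,x:x+w].astype(int); m=((g.min(2)>th)&(g.max(2)-g.min(2)<40)).astype(np.uint8)
    p=(cv2.findNonZero(m)+[x,y]).reshape(-1,2).astype(np.float32)
    vx,vy,cx,cy=cv2.fitLine(p,cv2.DIST_HUBER,0,.01,.01).ravel(); d=np.array([vx,vy])
    if (n=="top" and vy>0) or (n=="side" and vx<0): d=-d
    s=(p-[cx,cy])@d; e=np.array([cx,cy])+d*(np.percentile(s,99)+.3); k=np.array([cx,cy])+d*s.min()
    print(n,"tip px",e,len(p),"z.115:",onz(n,e,.115).round(4),onz(n,k,.115).round(4),"yaw",ang(onz(n,k,.115),onz(n,e,.115)))
    if n=="top": et=e
    else: print(tri(et,e))
print(proj("top",[.48,.225,.085]),proj("side",[.48,.225,.085]))
from scipy.spatial.transform import Rotation as Q
print(Q.from_quat(manip.state()["orientation"]).as_matrix().round(3))
```

```text
foot ((205.71311950683594, 249.84425354003906), (26.247562408447266, 36.23443603515625), 39.80556869506836) [0.4804 0.222  0.012 ] [np.float64(0.0803), np.float64(0.1097), np.float64(0.0807), np.float64(0.1093)] [np.float64(49.9), np.float64(-40.2), np.float64(-130.34), np.float64(139.59)]
cap [0.50535364 0.20548058 0.085     ] [0.45774856 0.2457854  0.085     ] [0.4815511  0.22563299 0.085     ] -40.25
top tip px [362.07178 235.60587] 56 z.115: [ 0.5135 -0.2405  0.115 ] [ 0.4635 -0.2275  0.115 ] yaw -14.53
side tip px [310.6335 280.5915] 79 z.115: [ 0.5166 -0.2404  0.115 ] [ 0.4661 -0.2284  0.115 ] yaw -13.45
(array([ 0.51458936, -0.2409304 ,  0.11652611]), np.float64(0.0026425478349244584))
[200.94293574 249.86423593] [199.64503113 183.91954564]
[[ 0.428  0.904 -0.001]
 [ 0.904 -0.428 -0.002]
 [-0.002  0.    -1.   ]]
```

```bash
python3 -m jog '[[[-0.353,0.847,0],0.165,1],[[-0.353,0.847,0],0.165,1],[[-0.353,0.847,0],0.165,1],[[-0.353,0.847,0],0.165,1],[[-0.353,0.847,0],0.165,1],[[-0.353,0.847,0],0.165,1],[[-0.353,0.847,0],0.165,1],[[-0.353,0.847,0],0.165,1],[[-0.353,0.847,0],0.165,1],[[-0.353,0.847,0.15],0.165,1],[[-0.353,0.847,0.2],0.165,1],[[-0.353,0.847,0.2],0.165,1],[[-0.353,0.847,0.2],0.165,1],[[-0.353,0.847,0.2],0.165,1]]' 40
cat > st.py <<'E'
from h import *
from scipy.spatial.transform import Rotation as Q
def st(tgt=None,yaw=None):
    s=manip.state(); M=Q.from_quat(s["orientation"]).as_matrix()
    y=np.degrees(np.arctan2(M[1,0],M[0,0]))
    print("t",round(s["clock"],2),"tcp",s["eef_pos"].round(4),"yaw",y.round(2),"zax",M[:,2].round(3),"F",s["contact_force"].round(1),"open",round(s["opening"],3),"j7",s["joints"][6].round(2))
    if tgt is not None: print("shift",(M.T@(np.array(tgt)-s["eef_pos"])/.4).round(4),"turn",((y-yaw+180)%360-180).round(2)/90)
E
python3 - <<'E'
from st import *
st([.481,.224,.063],49.8)
for n in("top","side"): cv2.imwrite(f"pics/{n}1.png",vision.grab_frame(n))
T=cv2.imread("pics/top1.png");S=cv2.imread("pics/side1.png")
cv2.imwrite("pics/c2.png",np.hstack([crop(T,165,210,80,75,5),crop(S,160,130,80,75,5)]))
E
```

```text
clock: 1.27
eef_pos: [0.4817, 0.2245, 0.1522]
orientation: [0.907, 0.421, 0.0, 0.001]
contact_force: [0.1, 0.3, 0.3]
opening: 1.001
t 1.27 tcp [0.4817 0.2245 0.1522] yaw 49.85 zax [ 0.001 -0.001 -1.   ] F [0.1 0.3 0.3] open 1.001 j7 0.49
shift [-0.002  -0.0009  0.2229] turn 0.0005555555555555556
```

View pics/c2.png

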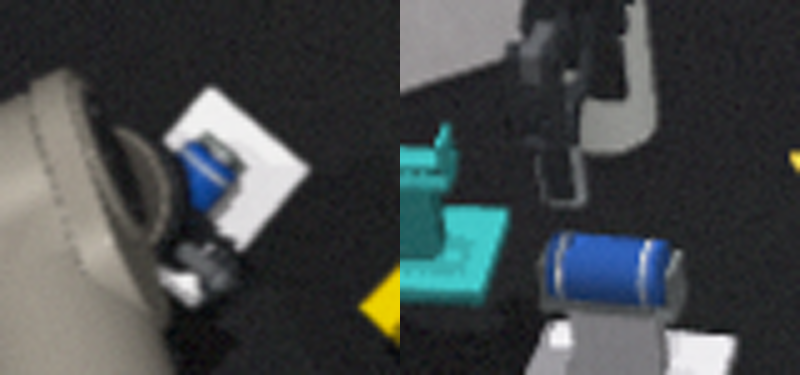

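The gripper hovers squarely over the cap, with the cap at about (607,270) in the side crop. I'll descend and close.

```bash
python3 -m jog '[[[0,0,0.1],0,1],[[0,0,0.18],0,1],[[0,0,0.22],0,1],[[0,0,0.222],0,1],[[0,0,0.222],0,0.7],[[0,0,0.222],0,0.4],[[0,0,0.222],0,0.2],[[0,0,0.222],0,0.2],[[0,0,0.222],0,0.2],[[0,0,0.222],0,0.2]]' 40; python3 -c "
from st import *
st()"
```

```text
clock: 2.2
eef_pos: [0.4845, 0.2258, 0.0667]
orientation: [0.907, 0.421, 0.004, 0.0]
contact_force: [-1.2, 0.1, 5.9]
opening: 0.413
t 2.2 tcp [0.4845 0.2258 0.0667] yaw 49.86 zax [ 0.007  0.003 -1.   ] F [-1.2  0.1  5.9] open 0.413 j7 0.51
```

```bash
python3 -m jog '[[[0,0,-0.06],0,0],[[0,0,-0.12],0,0],[[0,0,-0.2],0,0],[[0,0,-0.3],0,0],[[0,0,-0.35],0.2,0],[[0,0,-0.35],0.4,0],[[0,0,-0.35],0.6,0],[[0,0,-0.35],0.79,0],[[0,0,-0.35],0.79,0],[[0,0,-0.35],0.79,0],[[0,0,-0.35],0.79,0],[[0,0,-0.35],0.79,0],[[0,0,-0.35],0.79,0],[[0,0,-0.35],0.79,0]]' 40
python3 - <<'E'
from st import *
st()
S=vision.grab_frame("side"); T=vision.grab_frame("top"); cv2.imwrite("pics/side2.png",S); cv2.imwrite("pics/top2.png",T)
u,v=proj("side",manip.state()["eef_pos"]).astype(int); print(u,v)
cv2.imwrite("pics/c3.png",crop(S,u-40,v-30,80,60,8))
E
```

```text
clock: 3.37
eef_pos: [0.4833, 0.2254, 0.2069]
orientation: [0.982, -0.187, 0.003, -0.002]
contact_force: [-0.3, 0.2, -0.5]
opening: 0.408
t 3.37 tcp [0.4833 0.2254 0.2069] yaw -21.58 zax [ 0.007  0.003 -1.   ] F [-0.3  0.2 -0.5] open 0.408 j7 -0.71
195 145
```

View pics/c3.png

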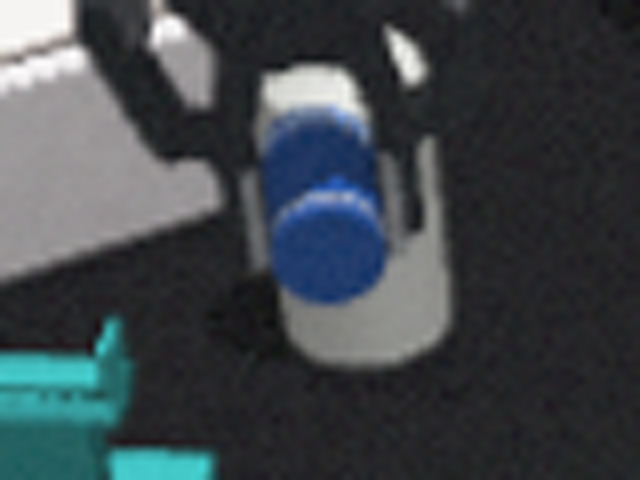

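The end facing the camera, at crop (328,250), is flat solid blue. The hole must therefore be at the far end, now pointing about +68° in world yaw. I'll carry the cap to beyond the probe and turn the hole end into the side camera's view to confirm.

```bash
python3 -m jog '[[[0.1,0.16,0],-0.1,0],[[0.2,0.3,0],-0.2,0],[[0.3,0.45,0],-0.3,0],[[0.4,0.6,0],-0.4,0],[[0.5,0.75,0],-0.5,0],[[0.6,0.9,0],-0.6,0],[[0.638,1,0],-0.7,0],[[0.638,1,0],-0.8,0],[[0.638,1,0],-0.9,0],[[0.638,1,0],-1,0],[[0.638,1,0],-1,0],[[0.638,1,0],-1,0],[[0.638,1,0],-1,0],[[0.638,1,0],-1,0],[[0.638,1,0],-1,0]]' && python3 -m jog '[[[0,0,0],-0.1,0],[[0,0,0],-0.2,0],[[0,0,0],-0.3,0],[[0,0,0],-0.4,0],[[0,0,0],-0.5,0],[[0,0,0],-0.5,0],[[0,0,0],-0.5,0],[[0,0,0],-0.5,0]]'
python3 - <<'E'
from st import *
st([.568,-.254,.17],76)
S=vision.grab_frame("side"); T=vision.grab_frame("top"); cv2.imwrite("pics/side3.png",S); cv2.imwrite("pics/top3.png",T)
u,v=proj("side",manip.state()["eef_pos"]).astype(int); print(u,v)
cv2.imwrite("pics/c4.png",crop(S,max(u-60,0),v-40,100,75,7))
T0=cv2.imread("pics/top0.png"); h=cv2.cvtColor(T0,cv2.COLOR_BGR2HSV)
m=(cv2.inRange(h,(168,90,30),(180,255,140))|cv2.inRange(h,(0,90,30),(3,255,140))); w=np.zeros_like(m); w[235:290,330:375]=m[235:290,330:375]
r=cv2.minAreaRect(cv2.findNonZero(w).astype(np.float32)); B=[onz("top",q,.014) for q in cv2.boxPoints(r)]
print("foot",r,np.mean(B,0),[(np.linalg.norm(B[i]-B[i-1]).round(4),np.degrees(np.arctan2(*(B[i]-B[i-1])[1::-1])).round(1)) for i in range(4)])
E
```

```text
clock: 4.72
eef_pos: [0.5756, -0.2427, 0.206]
orientation: [0.825, 0.565, 0.003, 0.001]
contact_force: [-0.1, 0.7, -0.7]
opening: 0.414
clock: 5.38
eef_pos: [0.576, -0.2408, 0.2062]
orientation: [0.545, 0.838, 0.003, 0.002]
contact_force: [-0.9, -0.1, -1.5]
opening: 0.407
t 5.38 tcp [ 0.576  -0.2408  0.2062] yaw 113.91 zax [ 0.007  0.004 -1.   ] F [-0.9 -0.1 -1.5] open 0.407 j7 2.44
shift [-0.022  -0.0323  0.0904] turn 0.42122222222222216
335 239
foot ((351.2361145019531, 262.128662109375), (24.61825180053711, 34.24924087524414), 11.888657569885254) [ 0.43662434 -0.22058067  0.014     ] [(np.float64(0.0744), np.float64(77.3)), (np.float64(0.1038), np.float64(-13.4)), (np.float64(0.0748), np.float64(-102.7)), (np.float64(0.1037), np.float64(166.4))]
```

View pics/c4.png

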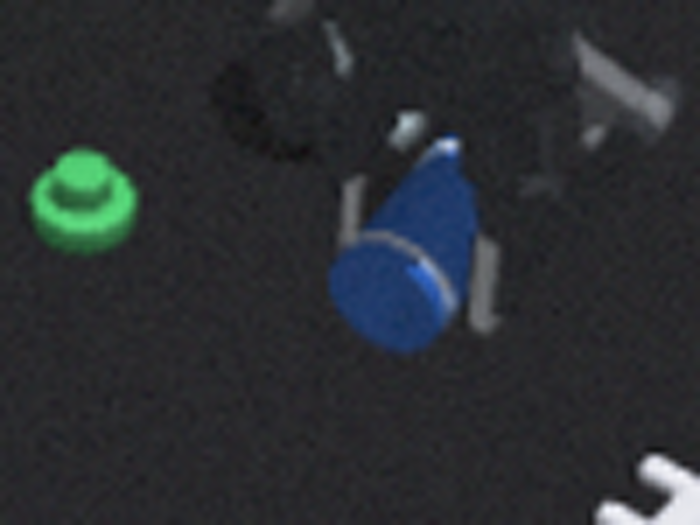

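Both ends look flat at this contrast, so the hole may only show as a faint shade difference. I'll compare the two end faces with contrast stretched.

Run:
```python
from h import *
S2=cv2.imread("pics/side2.png");S3=cv2.imread("pics/side3.png")
a=crop(S2,195-40+30,145-30+20,24,20,16); b=crop(S3,275+45,199+31,24,20,16)
def en(x):
    g=x[:,:,0].astype(float); g=np.clip((g-30)/(150-30),0,1)*255
    return cv2.applyColorMap(g.astype(np.uint8),cv2.COLORMAP_JET)
print(a.shape); cv2.imwrite("pics/c5.png",np.hstack([en(a),en(b)]))
print(S2[135:155:1,185:209,0]); print(S3[230:252,318:344,0])
```

```text
(320, 384, 3)
[[ 40  41  57  87  92  95  98  99  99  98  95  96  93  90  93  87  63  71
   99  75  47  41 105 130]
 [ 61  76  66  86  98  95  99 100 101  95  93  97  97  93  91  85  69  70
  103  81  46  42  87 131]
 [ 90  98  64  88  91  96  97 100 101  99  98 155 160 113  92  88  80  72
  102  96  54  42  83 128]
 [ 95 106  61  83  95  96  96  97  99 153 162 181 179 163 155 104  83  62
  100  92  54  44  85 129]
 [ 89 106  66  85  95  96 101 105 170 185 193 179 169 199 184 152 132  74
   97 111  74  45  64 128]
 [ 74 103  75  79  89  99 120 165 184 183 183 176 177 185 185 177 152  86
   99 116  70  43  46 126]
 [ 69 101  81  75  94 141 151 173 160 150 132 132 142 146 163 167 155  95
   96 114  73  44  42 128]
 [ 53  99  90  78 104 144 144 129 125 112 108 100 109 110 125 136 150 114
   99 109  72  44  39 125]
 [ 55  95 104  83 115 124 117 107 107 105 107 104 101 106 105 115 127 127
   95 107  84  45  57 131]
 [ 44 101 103  77 113 114 102 108 105 107 106 111 102 106 106 105 105 120
  104 112  96 102 126 138]
 [ 40  86 107  82 105 107 104 108 105 110 110 106 107 108 109 111 107 109
  
[... 2633 characters left out ...]
99 101 105
  103 111  90  56  39  39  80 110]
 [ 42  41  41  40  38  43  46  56  79 101 106 106 104 101 100 100 102  99
  102  84  58  43  48  42  51  69]
 [ 40  44  45  40  44  41  45  42  54  71  89 100 103 103 101 104 101 102
   85  53  40  40  43  41  44  42]
 [ 41  46  44  45  39  42  37  42  46  45  59  73  88  90 103 102  86  83
   60  47  42  44  39  41  38  40]
 [ 43  43  38  41  44  38  42  47  40  40  41  50  56  59  68  69  54  51
   41  42  42  42  44  46  40  37]
 [ 47  41  45  43  44  47  44  46  36  42  43  41  46  41  41  43  41  50
   41  43  46  42  48  40  40  44]
 [ 41  42  41  42  42  43  42  40  42  42  42  43  45  41  37  41  41  41
   43  46  44  42  38  43  41  44]]
```

View pics/c5.png

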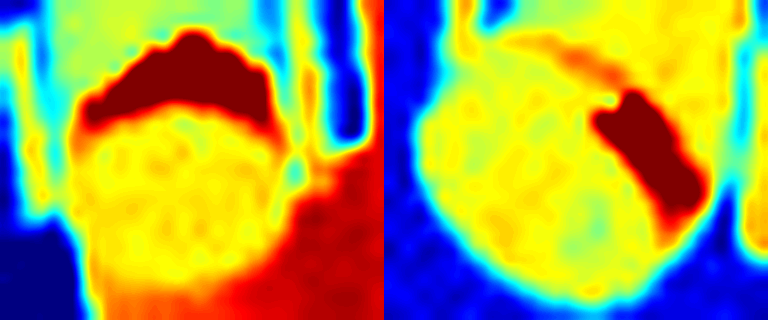

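Left is the first end: uniform at 107±2. Right is the second end, which shows a faint darker arc at lower right around (333,244), as a bore wall would. I'll turn it more squarely to the camera and average frames to be sure.

```bash
python3 -m jog '[[[0,0,0],-0.1,0],[[0,0,0],-0.2,0],[[0,0,0],-0.27,0],[[0,0,0],-0.27,0],[[0,0,0],-0.27,0],[[0,0,0],-0.27,0]]'
python3 - <<'E'
from st import *
st()
F=np.mean([vision.grab_frame("side").astype(float) for _ in range(12)],0); np.save("avg.npy",F)
a=F[222:256,310:350,0]; g=np.clip((a-85)/(125-85),0,1)*255
cv2.imwrite("pics/c6.png",cv2.resize(cv2.applyColorMap(g.astype(np.uint8),cv2.COLORMAP_JET),None,fx=16,fy=16,interpolation=cv2.INTER_CUBIC))
E
```

```text
clock: 5.98
eef_pos: [0.576, -0.2409, 0.2062]
orientation: [0.358, 0.934, 0.003, 0.003]
contact_force: [-0.1, 0.0, -0.9]
opening: 0.412
t 5.98 tcp [ 0.576  -0.2409  0.2062] yaw 137.99 zax [ 0.007  0.003 -1.   ] F [-0.1  0.  -0.9] open 0.412 j7 2.83
```

View pics/c6.png

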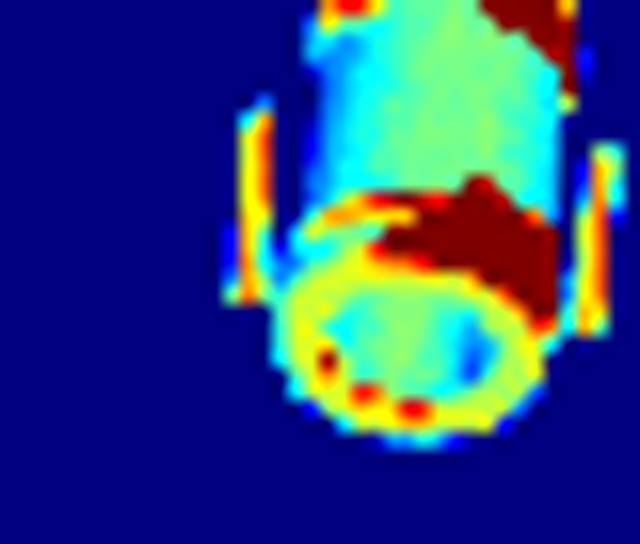

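The averaged picture clearly shows a rim ring with a bore inside, centred at crop (400,350). This end, at world yaw 228°, has the hole, and the other end is flat. I'll turn the hole toward the probe and go down to rod height, about 25 mm beyond the tip.

```bash
python3 -m jog '[[[-0.007,-0.038,0],0.08,0],[[-0.007,-0.038,0],0.16,0],[[-0.007,-0.038,0],0.24,0],[[-0.007,-0.038,0],0.32,0],[[-0.007,-0.038,0],0.4,0],[[-0.007,-0.038,0],0.48,0],[[-0.007,-0.038,0],0.56,0],[[-0.007,-0.038,0],0.64,0],[[-0.007,-0.038,0],0.686,0],[[-0.007,-0.038,0.06],0.686,0],[[-0.007,-0.038,0.14],0.686,0],[[-0.007,-0.038,0.22],0.686,0],[[-0.007,-0.038,0.274],0.686,0],[[-0.007,-0.038,0.274],0.686,0],[[-0.007,-0.038,0.274],0.686,0],[[-0.007,-0.038,0.274],0.686,0]]'
python3 - <<'E'
from st import *
st()
for n in("top","side"): cv2.imwrite(f"pics/{n}4.png",np.mean([vision.grab_frame(n).astype(float) for _ in range(3)],0))
T=cv2.imread("pics/top4.png");S=cv2.imread("pics/side4.png"); e=manip.state()["eef_pos"]
print(proj("top",e+[0,0,.018]),proj("side",e+[0,0,.018]),proj("top",[.515,-.2405,.115]),proj("side",[.515,-.2405,.115]))
cv2.imwrite("pics/c7.png",np.hstack([crop(T,330,200,50,75,8),crop(S,275,230,80-30,75,8)]))
E
```

```text
clock: 7.92
eef_pos: [0.5699, -0.255, 0.0983]
orientation: [0.786, 0.618, 0.004, 0.003]
contact_force: [-0.0, 0.2, -0.4]
opening: 0.406
t 7.92 tcp [ 0.5699 -0.255   0.0983] yaw 76.33 zax [ 0.01   0.001 -1.   ] F [-0.   0.2 -0.4] open 0.406 j7 1.89
[366.48021177 216.02898646] [334.46487066 274.35703597] [362.0664544  235.08038652] [310.03176718 280.9212982 ][ WARN:0@3.203] global loadsave.cpp:1063 imwrite_ Unsupported depth image for selected encoder is fallbacked to CV_8U.
```

View pics/c7.png

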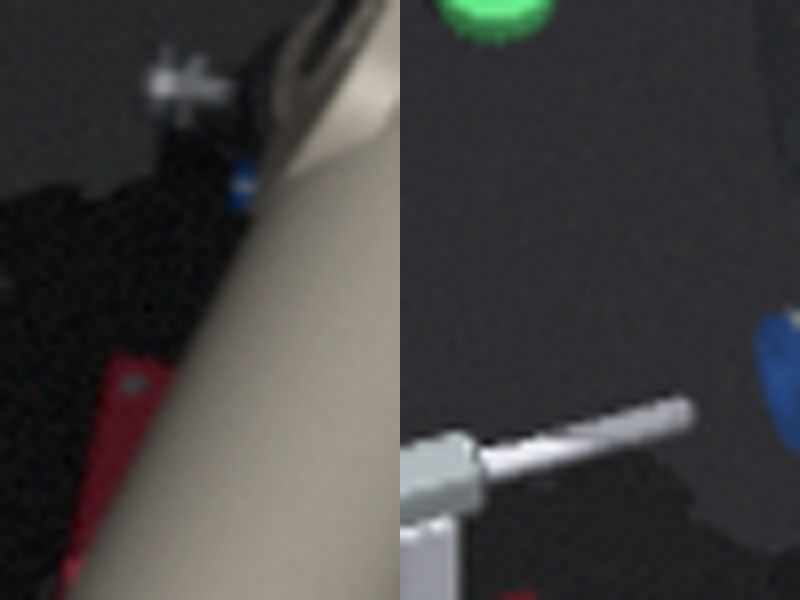

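In the side crop the rod points at the cap's hole end. The rod axis runs (485,463)→(690,411) and extends to the face at about (778,388). The top view is blocked by the arm. One numeric side-view check follows, then I'll insert.

Run:
```python
from st import *
S=cv2.imread("pics/side4.png"); h=cv2.cvtColor(S,cv2.COLOR_BGR2HSV)
m=cv2.inRange(h,(105,110,50),(130,255,255)); m[:,:340]*=(np.arange(340)>300).astype(np.uint8); m[:,400:]=0; m[:240]=0;m[310:]=0
n,l,s,c=cv2.connectedComponentsWithStats(m); print(s[1:],c[1:])
a=(.5699,-.255,.0983); u=np.array([-.9715,.237,0])
for z in(.018,.022):
    print(z,[proj("side",np.array(a)+[0,0,z]+u*d).round(1) for d in(.03,.0,-.03)])
# rod line
p0,p1=np.array([275+(485-400)/8,230+463/8]),np.array([275+(690-400)/8,230+411/8]); print("rod",p0,p1,"at x=323:",p1+(p1-p0)/(p1-p0)[0]*(323-p1[0]))
# rear knob red
k=cv2.inRange(h,(0,150,120),(8,255,255))|cv2.inRange(h,(174,150,120),(180,255,255)); k[:,:240]=0;k[:,290:]=0;k[:270]=0;k[320:]=0
print("knob",cv2.connectedComponentsWithStats(k)[2:][0][1:],cv2.connectedComponentsWithStats(k)[3][1:])
st([.515+.9715*.030,-.2405-.237*.030,.0973],76.3); st([.515+.9715*.003,-.2405-.237*.003,.0973],76.3)
```

```text
[[326 267   9  18  97]
 [319 269   9  18 106]
 [338 269   4   4  10]] [[330.73195876 274.27835052]
 [323.19811321 277.40566038]
 [339.6        270.4       ]]
0.018 [array([321.9, 277.7]), array([334.8, 274.2]), array([347.5, 270.8])]
0.022 [array([322. , 276.5]), array([334.9, 273. ]), array([347.7, 269.5])]
rod [285.625 287.875] [311.25  281.375] at x=323: [323.        278.3945122]
knob [[264 291   3   6  13]
 [256 313  10   4  20]
 [283 313   7   7  45]
 [251 314   3   5   8]
 [271 314   1   1   1]
 [254 319   1   1   1]] [[265.07692308 293.30769231]
 [259.6        314.4       ]
 [286.11111111 316.26666667]
 [251.625      316.25      ]
 [271.         314.        ]
 [254.         319.        ]]
t 8.22 tcp [ 0.5693 -0.2546  0.0978] yaw 76.33 zax [ 0.009  0.002 -1.   ] F [-0.6 -0.  -0.5] open 0.409 j7 1.89
shift [ 0.0022 -0.0653  0.0008] turn 0.0003333333333333333
t 8.22 tcp [ 0.5693 -0.2546  0.0978] yaw 76.33 zax [ 0.009  0.002 -1.   ] F [-0.6 -0.  -0.5] open 0.409 j7 1.89
shift [ 0.0022 -0.1328  0.0002] turn 0.0003333333333333333
```

```bash
python3 -m jog '[[[0.002,-0.02,0.002],0,0],[[0.002,-0.04,0.002],0,0],[[0.002,-0.06,0.002],0,0],[[0.002,-0.08,0.002],0,0],[[0.002,-0.09,0.002],0,0],[[0.002,-0.1,0.002],0,0],[[0.002,-0.1,0.002],0,0],[[0.002,-0.1,0.002],0,0]]'
cat > knob.py <<'E'
from st import *
st([.515+.9715*.004,-.2405-.237*.004,.0973],76.3)
F=np.mean([vision.grab_frame("side").astype(float) for _ in range(3)],0).astype(np.uint8); cv2.imwrite("pics/ins.png",F)
h=cv2.cvtColor(F,cv2.COLOR_BGR2HSV)
k=cv2.inRange(h,(0,150,120),(8,255,255))|cv2.inRange(h,(174,150,120),(180,255,255)); k[:,:250]=0;k[:,278:]=0;k[:280]=0;k[303:]=0
n,l,s,c=cv2.connectedComponentsWithStats(k); print("knob",s[1:],c[1:])
r=(F[280:305,255:278,2].astype(float)-np.maximum(F[280:305,255:278,1],F[280:305,255:278,0])).clip(30)-30
yy,xx=np.mgrid[280:305,255:278]; print("centroid",(r*xx).sum()/r.sum(),(r*yy).sum()/r.sum(),r.sum())
E
python3 knob.py
python3 - <<'E'
from h import *
F=cv2.imread("pics/side4.png")
r=(F[280:305,255:278,2].astype(float)-np.maximum(F[280:305,255:278,1],F[280:305,255:278,0])).clip(30)-30
yy,xx=np.mgrid[280:305,255:278]; print("base",(r*xx).sum()/r.sum(),(r*yy).sum()/r.sum(),r.sum())
o=proj("side",[.44,-.222,.115]);print("px per 10mm",proj("side",[.44-.00972,-.222+.00237,.115])-o)
E
```

```text
clock: 8.88
eef_pos: [0.5307, -0.2444, 0.0968]
orientation: [0.786, 0.618, 0.005, 0.002]
contact_force: [0.3, -0.2, -0.5]
opening: 0.409
t 8.88 tcp [ 0.5307 -0.2444  0.0968] yaw 76.33 zax [ 0.01   0.002 -1.   ] F [ 0.3 -0.2 -0.5] open 0.409 j7 1.89
shift [ 0.0001 -0.0304 -0.0014] turn 0.0003333333333333333
knob [[264 291   3   6  13]] [[265.07692308 293.30769231]]
centroid 265.08444444444444 293.07722222222225 1800.0
base 265.06872669152904 293.0868407032499 1877.0
px per 10mm [-4.55026315  1.23577504]
```

The rod is about 14 mm into the bore with no contact force and the knob hasn't moved. Creeping on.

```bash
python3 -m jog '[[[0,-0.01,0],0,0],[[0,-0.018,0],0,0],[[0,-0.024,0],0,0],[[0,-0.03,0],0,0],[[0,-0.03,0],0,0],[[0,-0.03,0],0,0],[[0,-0.03,0],0,0]]'; python3 knob.py
```

```text
clock: 9.62
eef_pos: [0.5199, -0.2417, 0.0968]
orientation: [0.786, 0.618, 0.005, 0.003]
contact_force: [1.4, -0.5, -1.3]
opening: 0.407
t 9.62 tcp [ 0.5199 -0.2417  0.0968] yaw 76.35 zax [ 0.011  0.001 -1.   ] F [ 1.4 -0.5 -1.3] open 0.407 j7 1.9
shift [ 0.0001 -0.0026 -0.0013] turn 0.0005555555555555556
knob [[264 291   3   6  12]] [[265.  293.5]]
centroid 265.07113938692885 293.1417004048583 1729.0
```

```bash
python3 -m jog '[[[0,-0.004,0],0,0],[[0,-0.008,0],0,0],[[0,-0.011,0],0,0],[[0,-0.011,0],0,0],[[0,-0.011,0],0,0],[[0,-0.011,0],0,0]]'; python3 knob.py
```

```text
clock: 10.27
eef_pos: [0.5158, -0.2407, 0.0969]
orientation: [0.786, 0.618, 0.005, 0.003]
contact_force: [2.6, -1.2, -1.7]
opening: 0.412
t 10.27 tcp [ 0.5158 -0.2407  0.0969] yaw 76.35 zax [ 0.011  0.001 -1.   ] F [ 2.6 -1.2 -1.7] open 0.412 j7 1.9
shift [ 0.0001  0.0079 -0.001 ] turn 0.0005555555555555556
knob [[262 291   3   6  13]] [[262.92307692 293.53846154]]
centroid 263.1181410974244 293.56047032474805 1786.0
```

The knob has moved 1.95 px, about 4.3 mm, at around 2.7 N. Slightly further, then check.

```bash
python3 -m jog '[[[0,-0.003,0],0,0],[[0,-0.003,0],0,0],[[0,-0.003,0],0,0],[[0,-0.003,0],0,0],[[0,-0.003,0],0,0]]'; python3 knob.py; python3 -c "
from h import *
F=cv2.imread('pics/ins.png'); cv2.imwrite('pics/c8.png',crop(F,250,245,110,70,7))"
```

```text
clock: 10.83
eef_pos: [0.5146, -0.2405, 0.0968]
orientation: [0.786, 0.618, 0.005, 0.003]
contact_force: [2.3, 0.4, -1.6]
opening: 0.411
t 10.83 tcp [ 0.5146 -0.2405  0.0968] yaw 76.35 zax [ 0.011  0.001 -1.   ] F [ 2.3  0.4 -1.6] open 0.411 j7 1.9
shift [ 0.0001  0.0109 -0.001 ] turn 0.0005555555555555556
knob [[261 291   4   6  15]] [[262.4 293.4]]
centroid 262.5108932461874 293.6514161220044 1836.0
```

View pics/c8.png

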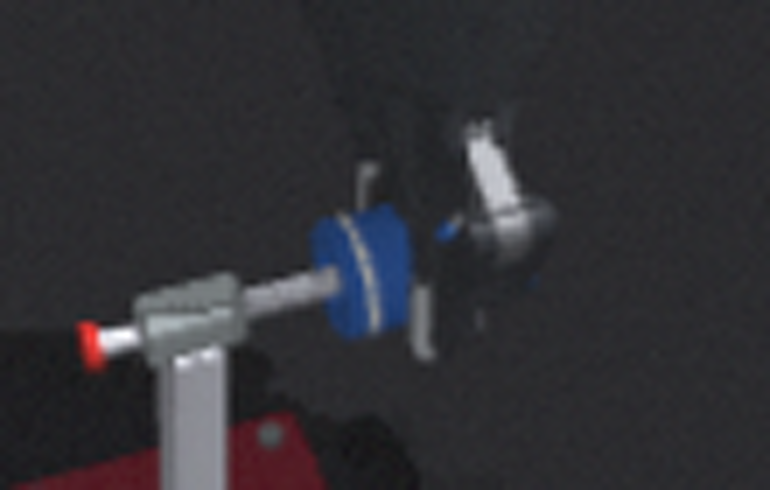

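The cap is on the probe with its centre on the rod. The red knob at crop (92,345) has moved back by about 2.6 px, or 5.3 mm. The TCP advanced 5.4 mm after first contact, at about 2.5 N. Now I'll draw the cap off and lift.

The jog interface only turns about tool z. To bring the hole up I'll pivot the cap in a light grip by rolling its hole end over the fixed cradle's lip edge, then square it on the bench.

```bash
python3 -m jog '[[[0,0.02,0],0,0],[[0,0.05,0],0,0],[[0,0.09,0],0,0],[[0,0.13,0],0,0],[[0,0.16,0],0,0],[[0,0.16,0],0,0],[[0,0.16,-0.08],0.07,0],[[0,0.16,-0.16],0.14,0],[[0,0.16,-0.24],0.21,0],[[0,0.16,-0.26],0.295,0],[[0,0.16,-0.26],0.295,0],[[0,0.16,-0.26],0.295,0]]'
python3 - <<'E'
from h import *
from st import st
E=onz("top",(209.7,240.0),.093); print("lip edge",E, "axial",(E[:2]-[.481,.223])@[.764,-.645],(E[:2]-[.481,.223])@[.645,.764])
st([.5265,.1846,.2],49.8); st([.5265,.1846,.125],49.8)
E
python3 knob.py | tail -1
```

```text
clock: 11.98
eef_pos: [0.5747, -0.2555, 0.2012]
orientation: [0.907, 0.422, 0.005, 0.001]
contact_force: [0.7, 0.7, -1.2]
opening: 0.411
lip edge [0.50805896 0.19833985 0.093     ] axial 0.03657883781981674 -0.0013873231533229056
t 11.98 tcp [ 0.5747 -0.2555  0.2012] yaw 49.93 zax [ 0.01   0.002 -1.   ] F [ 0.7  0.7 -1.2] open 0.411 j7 1.44
shift [ 0.7644 -0.8005  0.004 ] turn 0.0014444444444444446
t 11.98 tcp [ 0.5747 -0.2555  0.2012] yaw 49.93 zax [ 0.01   0.002 -1.   ] F [ 0.7  0.7 -1.2] open 0.411 j7 1.44
shift [ 0.763  -0.8017  0.1915] turn 0.0014444444444444446
centroid 265.0946027895694 293.05518496058215 1649.0
```

The rod sprang back fully (the knob centroid is at baseline). Moving to above the cradle lip.

```bash
python3 -m jog '[[[0.07,-0.07,0],0,0],[[0.14,-0.14,0],0,0],[[0.21,-0.21,0],0,0],[[0.28,-0.29,0],0,0],[[0.35,-0.36,0],0,0],[[0.42,-0.44,0],0,0],[[0.49,-0.51,0],0,0],[[0.56,-0.58,0],0,0],[[0.63,-0.66,0],0,0],[[0.7,-0.73,0],0,0],[[0.763,-0.8,0],0,0],[[0.763,-0.8,0],0,0],[[0.763,-0.8,0],0,0],[[0.763,-0.8,0.1],0,0],[[0.763,-0.8,0.18],0,0],[[0.763,-0.8,0.18],0,0],[[0.763,-0.8,0.18],0,0]]' 40
python3 - <<'E'
from st import *
st([.5257,.1853,.0935],49.8)
S=np.mean([vision.grab_frame("side").astype(float) for _ in range(3)],0).astype(np.uint8); cv2.imwrite("pics/side5.png",S)
cv2.imwrite("pics/c9.png",crop(S,165,135,80,75,8))
a=np.array([.764,-.645,0]); M=np.array([.481,.223,0])
for n,X in(("lip",M+a*.0355+[0,0,.093]),("cap",manip.state()["eef_pos"]+[0,0,.0183]-a*.001),("hole end low",manip.state()["eef_pos"]+[0,0,.0003]-a*.031)): print(n,X.round(4),((proj("side",X)-[165,135])*8).round())
E
```

```text
clock: 13.55
eef_pos: [0.5246, 0.1826, 0.1263]
orientation: [0.907, 0.421, 0.0, 0.0]
contact_force: [-0.0, 1.1, 0.1]
opening: 0.409
t 13.55 tcp [0.5246 0.1826 0.1263] yaw 49.8 zax [ 0.001  0.    -1.   ] F [-0.   1.1  0.1] open 0.409 j7 0.62
shift [ 0.0069 -0.0023  0.0821] turn 0.0
lip [0.5081 0.2001 0.093 ] [383. 383.]
cap [0.5276 0.1853 0.1489] [442. 251.]
hole end low [0.5046 0.2046 0.1309] [357. 289.]
```

View pics/c9.png

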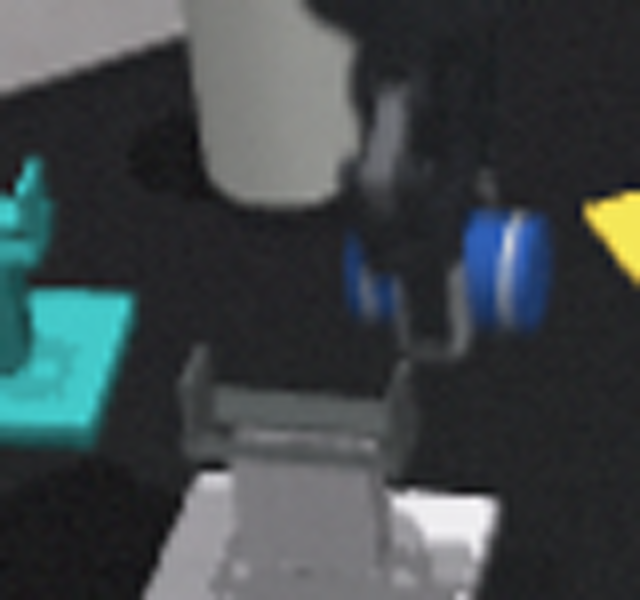

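Side crop: the cap is level, spanning x≈347–550, hole end left. The cradle lips peak at about (203,345) and (404,358). The lip is a few mm further out than I predicted, so I'll refine it numerically in this same image.

Run:
```python
from h import *
S=cv2.imread("pics/side5.png"); g=S.astype(int)
for r in (178,180,182,184,186,188,190,192,194): print(r,g[r,186:220].mean(1).astype(int))
h=cv2.cvtColor(S,cv2.COLOR_BGR2HSV); b=cv2.inRange(h,(105,110,60),(130,255,255)); b[:155]=0;b[182:]=0;b[:,:200]=0;b[:,245:]=0
x,y,w,hh=cv2.boundingRect(b); print("blue",x,y,w,hh)
for r in(164,168,172): print(r,g[r,203:238,0])
a=np.array([.764,-.645,0]); l=np.array([.645,.764,0]); M=np.array([.481,.223,0])
for k in(-1,1):
  for w in(-12,0,12): print("lip",k,w,[proj("side",M+a*.0345*k+l*w/1000+[0,0,z]).round(1) for z in(.08,.093)])
C=np.array([.5246,.1826,.1446]);print([proj("side",C+a*d).round(1) for d in(-.031,-.001,.029)])
```

```text
178 [35 38 39 65 65 42 39 36 36 36 37 35 36 37 38 37 35 37 34 38 37 37 36 38
 36 38 37 37 46 59 56 56 59 54]
180 [34 36 65 81 64 45 37 35 37 36 38 37 37 39 35 34 36 36 37 38 36 37 37 37
 36 37 39 37 51 81 55 43 45 44]
182 [36 62 88 68 58 46 38 36 35 37 35 39 37 36 38 35 36 37 36 35 34 36 36 34
 35 39 40 38 67 61 44 37 37 34]
184 [37 55 67 59 58 66 85 88 87 87 85 84 83 85 84 83 72 71 69 70 62 59 48 49
 45 48 37 64 63 60 48 40 37 38]
186 [36 44 68 61 58 67 91 93 93 92 92 95 93 93 94 93 94 92 93 93 95 93 93 95
 92 91 87 77 59 59 58 46 38 37]
188 [37 38 68 63 59 58 53 56 79 96 99 92 90 85 81 86 79 76 82 81 82 85 89 89
 94 92 93 78 64 57 56 45 36 38]
190 [ 35  50  72  74  81  84  80  81  87  94  93 101 101 101 100  94  93  94
 102 101 101 113 113 105 121 123  77  64  65  60  56  40  36  38]
192 [ 39  41  49  60  58  55  59  85 104 107 101  98  91  92  91  86  83  83
  84  85  84  84  84  80  77  82  84  76  70  57  43  37  37  36]
194 [ 35  37  38  83 171 182 185 170 133 122 124 122 120 124 124 121 121 123
 121 120 121 118 118 118 117  97  95  64  64  44  38  39  38  38]
blue 208 161 26 1
[... 151 characters left out ...]
8 [ 38  37  42  37  45  95 101  81  49  35  40  39  39  39  40  38  35  45
  66 104 144 161 164 164 181 188 172 163 118 104  83  51  37  37  41]
172 [ 36  35  40  38  41  70  91 105 108 101  96  93  65  42  37  37  39  43
  83 102 104 111 114 113 132 131 122 114 106 100  65  42  42  38  40]
lip -1 -12 [array([186.9, 187.4]), array([186.3, 183.6])]
lip -1 0 [array([188.1, 184.6]), array([187.5, 180.9])]
lip -1 12 [array([189.2, 181.9]), array([188.6, 178.2])]
lip 1 -12 [array([212. , 189.4]), array([211.5, 185.6])]
lip 1 0 [array([213. , 186.6]), array([212.6, 182.8])]
lip 1 12 [array([214. , 183.9]), array([213.6, 180.1])]
[array([208.3, 167.7]), array([219.5, 168.6]), array([230.8, 169.5])]
```

The image offset of about +1.1 px is the same for cap and lip, so the modelled geometry holds, with the lip edge at about 35 mm axial. I'll start the roll over the lip with a 20 N grip, first to about 45°.

```bash
python3 -m jog '[[[0.007,-0.002,0.05],0,0],[[0.007,-0.002,0.08],0,0],[[0.007,-0.002,0.084],0,0],[[0.007,0.003,0.092],0,0],[[0.007,0.007,0.1],0,0],[[0.007,0.01,0.109],0,0],[[0.007,0.0126,0.118],0,0],[[0.007,0.013,0.127],0,0],[[0.007,0.0133,0.136],0,0],[[0.007,0.0133,0.136],0,0],[[0.007,0.0133,0.136],0,0]]' 20
python3 - <<'E'
from st import *
st()
S=np.mean([vision.grab_frame("side").astype(float) for _ in range(3)],0).astype(np.uint8); cv2.imwrite("pics/side6.png",S)
h=cv2.cvtColor(S,cv2.COLOR_BGR2HSV); b=cv2.inRange(h,(105,100,50),(130,255,255))[150:205,195:250]
for r in b[8:50]: print("".join("#" if v else "." for v in r))
E
```

```text
clock: 14.62
eef_pos: [0.5391, 0.1821, 0.0801]
orientation: [0.907, 0.421, 0.01, 0.002]
contact_force: [1.4, -3.1, 7.3]
opening: 0.409
t 14.62 tcp [0.5391 0.1821 0.0801] yaw 49.74 zax [ 0.019  0.005 -1.   ] F [ 1.4 -3.1  7.3] open 0.409 j7 0.65
.......................................................
.......................................................
.......................................................
.......................................................
.......................................................
.......................................................
.......................................................
.......................................................
.......................................................
.......................................................
.......................................................
.......................................................
.......................................................
.......................................................
.......................................................
...............
[... 796 characters left out ...]
.......####..###............
...................................###.###.............
...................................##..###.............
...................................#..###..............
......................................##...............
.......................................................
.......................................................
.......................................................
.......................................................
.......................................................
.......................................................
.......................................................
.......................................................
```

It is rotating: pose geometry gives θ≈22°, and the flat-end edge is tilted. The arm yielded about 6 mm outward, so the contact is near the rim. I'll back off, shift inward and continue with compensation.

```bash
cat > piv.py <<'E'
from st import *
def piv(s):
    st(); e=manip.state()["eef_pos"]; d=e[:2]-[.481,.223]
    print("o",(1e3*(d@[.764,-.645]-.0355-.001)).round(1),"z",(1e3*(e[2]+.0183-.093)).round(1),"lat",(1e3*(d@[.645,.764])).round(1))
    S=np.mean([vision.grab_frame("side").astype(float) for _ in range(2)],0).astype(np.uint8); cv2.imwrite(f"pics/side{s}.png",S)
    h=cv2.cvtColor(S,cv2.COLOR_BGR2HSV); b=cv2.inRange(h,(105,100,50),(130,255,255))[155:210,200:248]
    i=np.flatnonzero(b.any(1))
    for r in b[i[0]:i[-1]+1]: print("".join("#" if v else "." for v in r))
E
python3 -m jog '[[[0,-0.01,-0.012],0,0],[[0,-0.0225,-0.012],0,0],[[0,-0.0225,-0.012],0,0],[[0,-0.026,0],0,0],[[0,-0.03,0.01],0,0],[[0,-0.038,0.02],0,0],[[0,-0.046,0.03],0,0],[[0,-0.046,0.03],0,0],[[0,-0.046,0.03],0,0]]' 20; python3 -c "
from piv import *; piv(7)"
```

```text
clock: 15.52
eef_pos: [0.5341, 0.1886, 0.0737]
orientation: [0.908, 0.418, 0.017, 0.007]
contact_force: [5.3, -9.4, 18.3]
opening: 0.411
t 15.52 tcp [0.5341 0.1886 0.0737] yaw 49.49 zax [ 0.036  0.002 -0.999] F [ 5.3 -9.4 18.3] open 0.411 j7 0.62
o 26.3 z -1.0 lat 8.0
......................#..###....................
.........................####...................
...........#.............#####..................
...........#.............######.................
...........#.............########...............
.........................#########..............
..........................########..............
..........................########..............
..........................########.##...........
..........................#######..##...........
..........................#######.###...........
...........................#####..##............
...........................####..###............
...........................###..###.............
...........................##..####.............
..............................####..............
.............................###................
...........................####.................
...........................##...................
```

θ≈45° by geometry (o=26.3, z=−1, contact 19 mm from centre), and the mask agrees. There is some lateral drift of 8 mm, which I'll correct while continuing.

```bash
python3 -m jog '[[[-0.01,-0.01,0.006],0,0],[[-0.02,-0.018,0.012],0,0],[[-0.02,-0.026,0.018],0,0],[[-0.02,-0.034,0.025],0,0],[[-0.02,-0.042,0.032],0,0],[[-0.02,-0.042,0.032],0,0],[[-0.02,-0.042,0.032],0,0]]' 20; python3 -c "
from piv import *; piv(8)"
```

```text
clock: 16.2
eef_pos: [0.5326, 0.187, 0.0695]
orientation: [0.909, 0.415, 0.031, 0.014]
contact_force: [11.1, -12.8, 24.5]
opening: 0.409
t 16.2 tcp [0.5326 0.187  0.0695] yaw 49.11 zax [ 0.068 -0.    -0.998] F [ 11.1 -12.8  24.5] open 0.409 j7 0.6
o 26.1 z -5.2 lat 5.7
.....................#..........................
.....................#..........................
................................................
................................................
.........................#......................
.........................###....................
........................####....................
.....................#..#####...................
.....................#..######..................
.........................######.................
.........................#######................
.........................########...............
.........................#########..............
.........................#########..............
..........................########.#............
..........................#######..##...........
..........................#######.###...........
..........................######..##............
..........................#####..###............
...........................###..###.............
...........................##..###..............
..............................###...............
............................####................
..........................#####.................
...........................#....................
```

θ≈54° now, with stiff resistance. I'll continue, with the opening target just inside the cap's width to lighten the grip.

```bash
python3 -m jog '[[[-0.007,-0.01,0.008],0,0.4],[[-0.014,-0.02,0.016],0,0.4],[[-0.014,-0.03,0.024],0,0.4],[[-0.014,-0.04,0.032],0,0.4],[[-0.014,-0.05,0.038],0,0.4],[[-0.014,-0.058,0.042],0,0.4],[[-0.014,-0.058,0.042],0,0.4],[[-0.014,-0.058,0.042],0,0.4]]' 20; python3 -c "
from piv import *; piv(9)"
```

```text
clock: 16.97
eef_pos: [0.5296, 0.1891, 0.0589]
orientation: [0.911, 0.41, 0.044, 0.023]
contact_force: [18.2, -15.5, 14.9]
opening: 0.41
t 16.97 tcp [0.5296 0.1891 0.0589] yaw 48.66 zax [ 0.1   -0.006 -0.995] F [ 18.2 -15.5  14.9] open 0.41 j7 0.57
o 22.5 z -15.8 lat 5.5
.......................###......................
........................##......................
........................##......................
........................##......................
.......................###......................
.......................##.##....................
..................#....#..###...................
..................##.....####...................
...................#....######..................
.......................#######..................
.......................########.................
.......................########.................
.......................#########................
........................########................
........................########................
.........................#######................
.........................#######................
.........................#######................
.........................######..#..............
.........................#####..##..............
..........................###..###..............
.............................####...............
..........................#.####................
.........................#####..................
```

θ≈76° by geometry. I'll unload outward and up, then check the tilt in free air.

```bash
python3 -m jog '[[[0,0.02,0],0,0],[[0,0.04,0],0,0],[[-0.014,0.06,-0.04],0,0],[[-0.014,0.08,-0.1],0,0],[[-0.014,0.1,-0.15],0,0],[[-0.014,0.1,-0.15],0,0],[[-0.014,0.1,-0.15],0,0]]' 30
python3 - <<'E'
from st import *
st(); e=manip.state()["eef_pos"]
u=[int(x) for x in proj("side",e+[0,0,.018])]; print(u)
S=np.mean([vision.grab_frame("side").astype(float) for _ in range(3)],0).astype(np.uint8); cv2.imwrite("pics/side10.png",S)
T=np.mean([vision.grab_frame("top").astype(float) for _ in range(3)],0).astype(np.uint8); cv2.imwrite("pics/top10.png",T)
for nm,I,c,zz in(("s",S,u,0),("t",T,[int(x) for x in proj("top",e+[0,0,.04])],0)):
    h=cv2.cvtColor(I,cv2.COLOR_BGR2HSV)[c[1]-18:c[1]+20,c[0]-18:c[0]+20]; b=cv2.inRange(h,(103,90,45),(130,255,255)); w=cv2.inRange(h,(0,0,105),(180,90,255)); k=cv2.inRange(h,(0,0,0),(180,255,36))
    print(nm)
    for r in range(38): print("".join("#" if b[r,i] else "o" if w[r,i] else "." for i in range(38)))
E
```

```text
clock: 17.65
eef_pos: [0.5482, 0.16, 0.1203]
orientation: [0.91, 0.411, 0.043, 0.022]
contact_force: [-1.1, 0.8, -1.4]
opening: 0.408
t 17.65 tcp [0.5482 0.16   0.1203] yaw 48.73 zax [ 0.097 -0.005 -0.995] F [-1.1  0.8 -1.4] open 0.408 j7 0.62
[232, 171]
s
......................................
......................................
........o.............................
........oo............................
.......ooo............................
.......oo.............................
.......oo.............................
.......oo......##...##................
.......oo.....###...##................
......oo............##o...............
......oo...........###o...............
...................##o#...............
...................##o##..............
..................##o####.............
...............#...o#####.............
...................#######............
...................#######............
...................########...........
...................########...........
...................#########..........
....................########..........
...................o####
[... 1422 characters left out ...]
ooooooooooooooo......................
oooooooooooooooo......................
oooooooooooooooo......................
oooooooooooooooo......................
ooooooooooooooooo.....................
ooooooooooooooooo.....................
ooooooooooooooooo.....................
ooooooooooooooooo.....................
oooooooooooooooooo....................
oooooooooooooooooo....................
oooooooooooooooo.o....................
oooooooooooooooo.o....................
oooooooooooooooo......................
oooooooooooooooo......................
ooooooooooooooooo.....................
ooooooooooooooooo.....................
ooooooooooooooooo.....................
ooooooooooooooooo...............o.....
```

The cap's axis is about 18° from vertical, leaning with its bottom outward. About 5° of that is tool tilt picked up while pressing. I'll press the flat end lightly on the open bench and drag outward: friction and the normal force both right the cap, and they push the tool tilt back.

```bash
python3 -m jog '[[[0,0,0.08],0,0],[[0,0,0.16],0,0],[[0,0,0.22],0,0],[[0,0,0.25],0,0],[[0,0,0.265],0,0.4],[[0,0,0.28],0,0.4],[[0.005,0.012,0.29],0,0.4],[[0.015,0.03,0.29],0,0.4],[[0.025,0.05,0.29],0,0.4],[[0.04,0.07,0.29],0,0.4],[[0.05,0.09,0.29],0,0.4],[[0.05,0.09,0.29],0,0.4]]' 20
cat > asc.py <<'E'
from st import *
def asc(s,up=.018):
    st(); e=manip.state()["eef_pos"]; u=[int(x) for x in proj("side",e+[0,0,up])]; print(u)
    S=np.mean([vision.grab_frame("side").astype(float) for _ in range(3)],0).astype(np.uint8); cv2.imwrite(f"pics/side{s}.png",S)
    h=cv2.cvtColor(S,cv2.COLOR_BGR2HSV)[u[1]-20:u[1]+20,u[0]-16:u[0]+16]; b=cv2.inRange(h,(103,90,45),(130,255,255)); w=cv2.inRange(h,(0,0,105),(180,90,255))
    for r in range(4,38): print("".join("#" if b[r,i] else "o" if w[r,i] else "." for i in range(32)))
E
python3 -c "
from asc import *; asc(11)"
```

```text
clock: 18.95
eef_pos: [0.603, 0.1488, 0.0099]
orientation: [0.911, 0.41, 0.045, 0.024]
contact_force: [0.5, -0.4, -0.1]
opening: 0.408
t 18.95 tcp [0.603  0.1488 0.0099] yaw 48.65 zax [ 0.102 -0.006 -0.995] F [ 0.5 -0.4 -0.1] open 0.408 j7 0.71
[254, 199]
................................
................................
.......oo.......................
.......oo.......................
.......oo.........##............
......ooo.........###...........
......ooo.....#..####...........
......ooo.....#...###...........
......ooo.........###...........
.....oooo........####...........
.....ooo.........####...........
......oo.........##o##..........
.............#...ooo##..........
.............#...oo####.........
.................######.........
.................#######........
.................#######........
.................#######........
.................#######........
.................o######........
................oo######........
.................o######........
.................o#####o........
.................o####oo#.......
.................oo###o##.......
.................ooooo##........
.................oooo###........
.................o#####.........
..................##............
................................
................................
................................
................................
................................
```

The drag reduced the lean to about 12° (bottom edge on the bench, contact force about 0). At this angle gravity rights the cap onto its flat end if I open slightly. I'll then regrip it standing, with the jaws turned perpendicular to the tool's residual tilt so the cap stays vertical.

```bash
python3 -m jog '[[[0,0,0.006],0,0.4],[[0,0,0.006],0,0.4],[[0,0,0.006],0,0.42],[[0,0,0.006],0,0.43],[[0,0,0.006],0,0.45],[[0,0,0.006],0,0.5],[[0,0,0.006],0,0.5],[[0,0,0.006],0,0.5],[[0,0,0.006],0,0.5]]' 20; python3 -c "
from asc import *; asc(12)"
```

```text
clock: 19.85
eef_pos: [0.6002, 0.1495, 0.006]
orientation: [0.91, 0.411, 0.043, 0.023]
contact_force: [-0.6, 0.3, -0.3]
opening: 0.499
t 19.85 tcp [0.6002 0.1495 0.006 ] yaw 48.71 zax [ 0.097 -0.006 -0.995] F [-0.6  0.3 -0.3] open 0.499 j7 0.71
[253, 200]
................................
................................
.......oo.......................
.......ooo........####..........
.......ooo........######........
.......ooo........#######.......
.......ooo........########......
......ooo...####..#######.......
......ooo.....#...#######.......
......ooo.........#######.......
......ooo.........######o.......
.................######o#.......
.................########.......
..............#...oooo###.......
.................##o#####.......
.................#########......
.................########.......
..................########......
..................########......
..................########......
.................o########......
................oo#######.......
.................oo######.......
.................oo#####o.......
.................oo####o#.......
.................ooo#oo##.......
.................oo#####........
.................oo####.........
................................
................................
................................
................................
................................
................................
```

The cap now stands upright: its right edge is vertical at column 25 and the top ellipse is visible. Opening wide, turning the jaws across the tilt direction, raising slightly and regripping.

```bash
python3 -m jog '[[[0,0,-0.004],0,0.7],[[0,0,-0.008],0,1],[[0,0,-0.014],0,1],[[0,0,-0.014],0,1],[[0,0,-0.014],-0.08,1],[[0,0,-0.014],-0.16,1],[[0,0,-0.014],-0.24,1],[[0,0,-0.014],-0.32,1],[[0,0,-0.014],-0.4,1],[[0,0,-0.014],-0.42,1],[[0,0,-0.014],-0.42,1],[[0,0,-0.014],-0.42,1]]' 20; python3 -c "
from asc import *; asc(13)
S=cv2.imread('pics/side13.png'); cv2.imwrite('pics/c10.png',crop(S,215,165,80,60,8))"
```

```text
clock: 21.0
eef_pos: [0.5998, 0.1492, 0.0118]
orientation: [0.729, 0.683, 0.033, 0.036]
contact_force: [0.2, -0.0, 0.4]
opening: 1.0
t 21.0 tcp [0.5998 0.1492 0.0118] yaw 86.28 zax [ 0.098 -0.006 -0.995] F [ 0.2 -0.   0.4] open 1.0 j7 1.26
[252, 199]
...................oooo.........
....................o.oo........
......................ooo.......
.....................oooo.......
......................oo........
.................#..............
...............###..............
...............####.............
................###.............
............#...................
............##..................
.............##.................
..............###...............
.............#oo................
.............####...............
.............#####..............
.............######.............
.............######.............
.............######.............
.............######.............
.............######.............
.............######.o...........
.............#######o...........
.............#######oo..........
..............######oo..........
..............o#####.o..........
..............##ooo#.o..........
..............###o###o..........
...............######.o.........
..................###...........
................................
................................
................................
................................
```

View pics/c10.png

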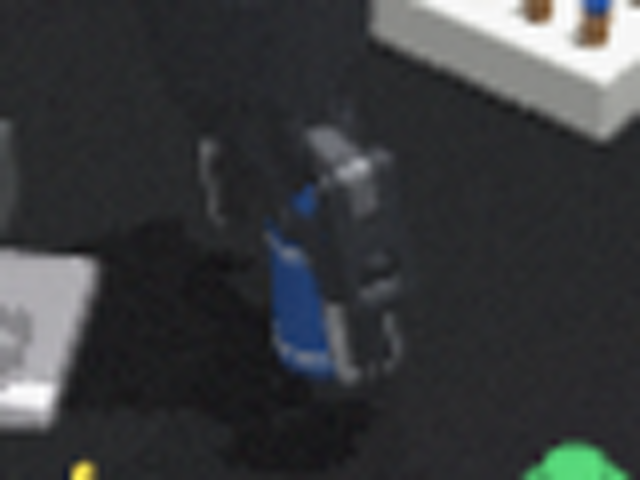

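The cap stands upright: vertical left edge at x≈272 in the crop, bands level, fingers on both sides. Its axis is about 8 mm off the tool axis, along the (0.75,−0.66) direction. I'll centre on it, then close and lift.

```bash
python3 -m jog '[[[-0.011,0.016,0],0,1],[[-0.011,0.016,0],0,1],[[-0.011,0.016,0],0,0.8],[[-0.011,0.016,0],0,0.65],[[-0.011,0.016,0],0,0.55],[[-0.011,0.016,0],0,0.5],[[-0.011,0.016,0],0,0.46],[[-0.011,0.016,0],0,0.42],[[-0.011,0.016,0],0,0.3],[[-0.011,0.016,0],0,0.2],[[-0.011,0.016,0],0,0.2],[[-0.011,0.016,0],0,0.2]]' 40; python3 -c "
from asc import *; asc(14)"
```

```text
clock: 22.15
eef_pos: [0.6058, 0.145, 0.0125]
orientation: [0.728, 0.683, 0.034, 0.036]
contact_force: [-0.0, 1.3, 1.5]
opening: 0.413
t 22.15 tcp [0.6058 0.145  0.0125] yaw 86.34 zax [ 0.098 -0.006 -0.995] F [-0.   1.3  1.5] open 0.413 j7 1.27
[255, 199]
..................oooo..........
..................oooo..........
...................oooo.........
...................ooooo........
....................oooo........
....................ooooo.......
..............#......ooooo......
......................oooo......
..........##..........oo........
..........##....................
..........###...................
..........####...##.............
..........#####..#..............
..........#o###..#..............
..........###o..................
..........####..................
..........#####.................
..........#####.................
..........#####.................
..........######o...............
..........######o...............
..........######oo..............
..........######oo..............
..........######.o..............
...........#####.o..............
...........######o....#.........
...........##o###oo.oo##........
...........######oooo##.........
............##########..........
..............######............
................................
................................
................................
................................
```

```bash
python3 -m jog '[[[0,0,-0.03],0,0.1],[[0,0,-0.08],0,0.1],[[0,0,-0.16],0,0.1],[[0,0,-0.25],0,0.1],[[0,0,-0.34],0,0.1],[[0,0,-0.43],0,0.1],[[0,0,-0.51],0,0.1],[[0,0,-0.55],0,0.1],[[0,0,-0.55],0,0.1],[[0,0,-0.55],0,0.1],[[0,0,-0.55],0,0.1],[[0,0,-0.55],0,0.1]]' 40
python3 - <<'E'
from asc import *
asc(15)
s=manip.state(); e=s["eef_pos"]; print("qd",abs(s["joint_velocities"]).max())
# projected vertical direction & silhouette edges
C=e+[0,0,.018]; d=proj("side",C+[0,0,.03])-proj("side",C-[0,0,.03]); print("vertical px slope du/dv",d[0]/d[1], d)
F=np.mean([vision.grab_frame("side").astype(float) for _ in range(10)],0).astype(np.uint8); u=proj("side",C).astype(int)
h=cv2.cvtColor(F,cv2.COLOR_BGR2HSV); b=cv2.inRange(h,(103,90,45),(130,255,255))[u[1]-22:u[1]+22,u[0]-18:u[0]+18]
# subpixel left edge from blue channel minus red
g=F[u[1]-22:u[1]+22,u[0]-18:u[0]+18].astype(float); s_=g[:,:,0]-g[:,:,2]
L=[];
for r in range(44):
    k=np.flatnonzero(s_[r]>35)
    if len(k)>3 and k[0]>0: i=k[0]; L.append((r,i-(s_[r,i]-35)/max(s_[r,i]-s_[r,i-1],1)))
print(np.round(L,1).tolist())
T=vision.grab_frame("top"); cv2.imwrite("pics/top15.png",T); v=proj("top",e+[0,0,.048]).astype(int); h=cv2.cvtColor(T,cv2.COLOR_BGR2HSV)[v[1]-14:v[1]+14,v[0]-18:v[0]+18]
b=cv2.inRange(h,(103,90,45),(130,255,255))
for r in b: print("".join("#" if x else "." for x in r))
E
```

```text
clock: 23.3
eef_pos: [0.583, 0.1457, 0.2291]
orientation: [0.729, 0.683, 0.031, 0.035]
contact_force: [-0.1, 0.4, -2.0]
opening: 0.413
t 23.3 tcp [0.583  0.1457 0.2291] yaw 86.32 zax [ 0.093 -0.008 -0.996] F [-0.1  0.4 -2. ] open 0.413 j7 1.25
[244, 135]
.....................ooooo...ooo
......................ooo....ooo
.............................ooo
.............................ooo
.............................ooo
.........#...................ooo
.........##..................ooo
.........####...#............ooo
.........####...##...........ooo
.........#####..##...........ooo
..........####..#............ooo
..........o###...............ooo
.........##oo...............oooo
.........####................ooo
.........######...............oo
.........######................o
.........######.................
..........#####.o...............
.........######.o...............
.........######.o...............
.........######.................
.........#######.o..............
..........######.o..............
..........######.o..............
..........######.o..............
..........######.o..
[... 961 characters left out ...]
..................................
....................................
....................................
....................................
....................................
....................................
....................................
....................................
....................................
....................................
....................................
....................................
....................................
....................................
....................................
....................................
....................................
....................................
....................................
```

The edge slope of 0.06 matches the projected vertical of 0.059, so the cap is upright, with its centre at about 0.247 m. A final check on the top face (hole up) from the saved image with jaws barely open, plus bystanders, then settle.

```bash
python3 -m jog '[[[0,0,-0.005],0,0.1],[[0,0,-0.005],0,0.1],[[0,0,-0.005],0,0.1],[[0,0,-0.005],0,0.1],[[0,0,-0.005],0,0.1],[[0,0,-0.005],0,0.1]]' 40
python3 - <<'E'
from st import *
st(); print(abs(manip.state()["joint_velocities"]).max())
S=cv2.imread("pics/side12.png"); print(S[185:202,252:266,0])
for n in("top","side"):
    a=cv2.imread(f"pics/{n}0.png"); b=vision.grab_frame(n); d=cv2.absdiff(a,b).max(2)>45
    d=cv2.morphologyEx(d.astype(np.uint8),cv2.MORPH_OPEN,np.ones((3,3))); q=cv2.connectedComponentsWithStats(d)[2][1:]
    print(n,[r.tolist() for r in q if r[4]>12])
E
```

```text
clock: 24.5
eef_pos: [0.5841, 0.1464, 0.2335]
orientation: [0.728, 0.683, 0.034, 0.036]
contact_force: [-0.9, -0.1, -1.2]
opening: 0.414
t 24.5 tcp [0.5841 0.1464 0.2335] yaw 86.34 zax [ 0.098 -0.006 -0.995] F [-0.9 -0.1 -1.2] open 0.414 j7 1.25
0.0017255781113486033
[[ 43  44  43  41  39  45  46  43  43  44  44  45  44  44]
 [ 44  43  42  40  41  50  52  44  46  42  45  45  42  42]
 [ 43  45  49  64 132 117  80  53  45  45  45  44  43  44]
 [ 41  48  47  81 132 178 180 169  86  45  42  45  41  44]
 [ 39  47  48  78 125 167 199 199 160  82  43  44  44  45]
 [ 55  50  52  77 110 122 159 196 195 134  66  42  45  44]
 [ 66  57  49  75 106 107 122 190 204 137  66  44  42  43]
 [ 51  52  51  71 106 107 153 196 204 133  63  42  44  44]
 [ 52  50  52  92 136 181 195 200 184 147  75  44  46  41]
 [ 51  51  52 168 189 202 199 183 146 118  65  41  46  45]
 [ 53  52  79 167 177 155 148 140 149 112  59  43  44  43]
 [ 53  50  95 128 131 124 134 137 135 107  60  40  44  43]
 [ 57  44 101 128 160 142 141 132 126 106  62  45  44  44]
 [ 53  42  93 118 133 129 129 125 123 106  61  43  42  44]
 [ 49 
[... 609 characters left out ...]
 40], [209, 15, 33, 13, 167], [49, 32, 7, 13, 62], [40, 45, 26, 36, 569], [8, 47, 8, 7, 42], [27, 52, 12, 6, 57], [13, 58, 7, 5, 28], [40, 59, 5, 4, 20], [0, 63, 6, 14, 67], [18, 64, 9, 20, 109], [218, 71, 36, 49, 969], [0, 84, 40, 28, 820], [45, 88, 5, 6, 23], [45, 97, 26, 28, 393], [4, 109, 31, 11, 133], [245, 109, 6, 8, 33], [13, 113, 56, 66, 1501], [245, 117, 12, 13, 93], [237, 125, 13, 23, 146], [0, 133, 16, 22, 224], [0, 158, 7, 5, 30], [18, 165, 22, 66, 910], [189, 176, 25, 15, 294], [189, 195, 5, 4, 20], [183, 196, 43, 19, 334], [17, 232, 14, 15, 133], [33, 244, 16, 18, 177], [0, 250, 15, 16, 131], [15, 251, 13, 9, 54], [6, 258, 30, 30, 620], [3, 267, 4, 4, 14], [57, 279, 4, 12, 42]]
```

The top face shows a bright rim (about 200) around a dark bore (about 106), so the hole is up. Image changes are only the arm, its shadow and the removed cap. The arm is still, so I'm handing in.

```bash
python3 -c "
from cell import manip
print(manip.close_job()); s=manip.state(); print(s['clock'],s['eef_pos'],s['opening'])"
```

```text
the job is handed in; nothing more can be done
None
the job is handed in; nothing more can be done
```

The cap has been probed and drawn off, and I handed the job in at about 24.6 s with the gripper holding it hole-up. The hand-in returned no verdict.

- **Finding the hole:** I lifted the cap straight up off the grey cradle and showed both ends to the side camera. One end was flat. Averaged frames of the other showed a rim around a bore.
- **Probing:** I slid the hole end over the probe until it bottomed. The rod was pushed back about 5.3 mm by the arm's travel; the red knob at its rear gave about 5.6 mm. The force was about 2.3–2.8 N. After I drew the cap off, the rod sprang back to where it started.
- **Turning it up:** The arm can only turn about the tool's axis. I rolled the cap in a light grip over the cradle's lip, pressing with up to about 30 N. I then stood it on its flat end on the open bench, let go so it settled upright, and gripped it again.
- **Last checks:**
  - The top face showed a bright rim around a dark bore just before I gripped it again.
  - The cap's edge matched true vertical to well under a degree in the side view; I did not measure its tilt along that camera's line of sight.
  - The cap's centre was about 0.25 m above the bench, the arm was still and the grip was firm at 40 N.
  - Before-and-after pictures showed no change in the other things on the bench, apart from what the arm covers.
- **Off plan:** The tool itself ended about 5.6° off vertical from pressing on the lip. I gripped again with the jaws across that tilt so the cap stayed upright.

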